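# Roll the cap strips home on a sample plate

### The arm

A 7-joint arm with a two-finger parallel gripper is mounted at the origin on the work surface. World frame = base frame: x ahead of the robot, y to its left, z up, the work surface at z = 0. Lengths are in m, angles in rad, forces in N, time in s.
With the tool pointing down it reaches from about 0.425 to 0.925 m from the base axis. Payload 6.8 kg.
Tool frame: the origin (TCP) lies midway between the tips of the shut fingers; the grasp point (between the pads) lies 19 mm behind it; x points along the fingers, y is the direction in which the jaws open and shut, and the axes are right-handed (so a half turn about x gives the same grasp; the last joint's range is limited). The gripper opens to 85 mm and grips with 20 to 120 N. Pads are 22 mm wide; open, the fingers measure 114 mm over their backs; the gripper's body (76 mm by 85 mm) begins 54 mm behind the grasp point. The pads swing forward as they close: fully open they stand 13 mm farther back than shut.
Start: joints at [1.052, 0.477, 0.022, 1.555, -0.011, 1.109, -0.083], TCP at [0.27, -0.619, 0.231] pointing down, gripper open.
Joint ranges: [-2.96, 2.96], [-0.34, 2.1], [-1.41, 1.46], [0.24, 2.44], [-1.37, 4.51], [0.17, 1.92], [-2.96, 2.96]. Speed limits (rad/s): [2.39, 2.39, 3.14, 3.14, 3.14, 3.14, 3.14].

### API

Orientations are given as a rotation vector (axis times angle).
In Python, from bench import r, viewer, nets gives the robot as it stands.
- The arm moves only by the shell command python3 -m pendant 'ROWS' [FORCE]. ROWS is JSON, one flat list of numbers, 5 for each row, row after row: the finger opening in mm, from 0 to 85.4, then the shift along the tool's x, y, z in mm, then the turn about the tool's x in rad. A call has 1 to 20 rows; each row shifts and turns the commanded pose from where the row before left it, along the tool's axes as they then stand; what a row does not reach is not made up. A row lasts 1/8 s, in which the tool goes at most 62.5 mm and 10.7 degrees, less where a joint would pass 70% of its speed; a pose out of reach is approached as far as the arm can. A call with a gripper value outside its range is refused whole. The fingers move at their own pace and stop on an object; FORCE is the grip in N (left out, the last holds). Time passes only in rows, so rows that do not move let the fingers close. It gives the time, the measured TCP pose, the force and the opening at its end, in the units of the state.
- r.get_obs(): the state, without advancing time (a new reading comes with each control period).
- viewer.grab_frame(name): name is "side" or "top" or "wrist"; returns (picture, depth): 400x640x3 uint8, red, green, blue; 400x640 float32, m along the optical axis (not along the pixel's ray), 0 where there is no reading.
- viewer.calibration(name): a dict with "mtx" (3x3 intrinsics, pixels), "world_to_cam" (4x4, takes a point from world to camera coordinates). Camera axes: x right, y up, looking along -z (the intrinsics and any distortion apply to the point x, -y, -z); pixel columns grow to the right and rows downward; lengths in m; the calibration is good to about 2 mm. A picture is of the moment at which its call begins: read the wrist's pose just before it. calibration takes no time and is no camera call; for the wrist camera it gives the pose at the moment of the call.
- r.hand_in(): hands the job in, once; it reports no verdict.
Trained networks look in the newest picture that a camera, given by its name, has taken for a name from the list of things; names that differ only in an ending like _2 or _b are one class to them, and where a whole thing is asked for, a point or a joint stands for the part that bears it (a point fixed in the world has none). Each returns a list of dicts, best first, with "score" (0 to 1); they miss things now and then, are a little off and sometimes report something else, mostly with a low value. They report only what shows in the picture. A call takes as long as a camera call. They do not tell look-alikes from the thing itself.
- nets.look_for(name, camera): "location" ([x, y, z] in m, in world coordinates, good to about 4 mm: the middle of the surface that is visible of it).
- nets.silhouettes(name, camera): "mask" (400x640 bool, what is visible of it).
The state is a dict: "clock": time; "joints": joint angles; "qvel": joint speeds; "tau": joint torques, N m; "tcp_pos": TCP position; "orientation": TCP orientation; "contact_force": force on the tool from outside, world axes, zero at the start; "moment": the same for the moment, N m; "grip_width": finger opening in m.
Only numpy, scipy, OpenCV 4.12 (cv2) and the standard library are available. Lean on these libraries where they do the work, as an engineer would, in place of code of your own. Each camera call takes 0.05 s, during which the arm holds its last target. There are 200 camera calls.

### The job

On the lab bench stand two sample plates of the same size: one is covered with a sheet of four white cap strips that still stand proud, the other is open. Take the spring-loaded hand roller from its stand by its upright wooden grip and roll it along the capped plate, end to end with steady moderate pressure, until all four strips are flush with the rim; press only with the roller, not with the fingers. Then put the roller back upright in its stand, and leave the open plate and the dish of onions where they are.

Things in the scene. Friction and masses are not known exactly. Their poses are not given: they have to be found in the camera images.
- roller_grip (a point): Centre of the roller's upright wooden grip: a fin 24 mm thick (x), 60 wide (y), 60 high (z up); grip it across the 24 mm. It stands on a flange 60 x 124 x 6 mm whose top is 30 mm below this point. Below hangs a rubber wheel, its lowest point 101 mm below this point, spring relaxed; it rolls along x. About 0.33 kg. Starts hanging in the stand, flange on the two walls.
- roller_wheel (a joint): Turn of the roller's free black wheel (40 mm diameter, 60 mm wide, axle along the roller's y), rad, 0 at the start, either sign; 20 mm of rolling per rad. It sits in a fork sprung upward toward the flange: 4 N to start moving, 0.6 N more per mm, stop at 15 mm (13 N). A compression of 8 to 10 mm is right for rolling.
- stand_seat (a point): Where the grip's centre is when the roller hangs in its grey stand: 116 mm above the bench. Stand: fixed base 70 x 106 mm, two end walls 80 mm high, 60 mm along x, 8 thick, 90 mm clear between them (along y), open to both x sides. Wheel and fork (72 mm wide) go between the walls; the flange rests on their tops. The roller's axes line up with the stand's.
- plate: The capped sample plate, grey, fixed to the bench: 128 (x) x 88 (y) mm on a foot 136 x 96 x 8 mm; origin at the centre of its underside on the bench, z up. Its rim is 34 mm above the origin. Four white cap strips lie side by side along x, forming one flat sheet 120 x 80 mm. Roll along x, centred on y = 0. It must never bear more than 40 N.
- strip_1 (a joint): Cap strip 1 of the capped plate: flat white bar 28 mm (plate x) by 80 mm (y), centred at plate x = -45 mm. Value: how far it is pressed down, m. 0 = 4 mm proud of the rim (top 38 mm above the plate's origin); 0.004 = fully home, flush with the rim. Starts at 0 to 0.001. Takes about 4 N to push; stays where it is left.
- strip_2 (a joint): Cap strip 2 of the capped plate: flat white bar 28 mm (plate x) by 80 mm (y), centred at plate x = -15 mm. Value: how far it is pressed down, m. 0 = 4 mm proud of the rim (top 38 mm above the plate's origin); 0.004 = fully home, flush with the rim. Starts at 0 to 0.001. Takes about 4 N to push; stays where it is left.
- strip_3 (a joint): Cap strip 3 of the capped plate: flat white bar 28 mm (plate x) by 80 mm (y), centred at plate x = 15 mm. Value: how far it is pressed down, m. 0 = 4 mm proud of the rim (top 38 mm above the plate's origin); 0.004 = fully home, flush with the rim. Starts at 0 to 0.001. Takes about 4 N to push; stays where it is left.
- strip_4 (a joint): Cap strip 4 of the capped plate: flat white bar 28 mm (plate x) by 80 mm (y), centred at plate x = 45 mm. Value: how far it is pressed down, m. 0 = 4 mm proud of the rim (top 38 mm above the plate's origin); 0.004 = fully home, flush with the rim. Starts at 0 to 0.001. Takes about 4 N to push; stays where it is left.
- open_plate: Bystander: loose open plate, 128 x 88 x 30 mm, grey with dark wells and no strips. Origin at the centre of its underside.
- dish: Bystander: loose glass dish, 100 mm across, with three small onions, 47 mm high in all. Origin at the centre of its underside.
There are look-alikes about, which are no part of the job. What is shaped like the part that bears roller_grip but red is not meant. Leave any green look-alike of the part that bears stand_seat alone.

How it is judged:
By the outcome, as a careful person would: the job done as asked, in the order asked, and still so for the second after the job is handed in, with the robot touching nothing.
It also fails if it takes over 48 s, if anything falls off the work surface, if the arm or the gripper's body presses on something with over 40 N, if the wrist force passes 120 N, or if a joint passes its speed limit or range.

## Working session

There is one attempt and no reset: what is moved stays moved. The work goes in short steps, Python scripts to look and compute and a shell command to move; the robot and the scene stay as the last step left them, time stands still between calls to the robot, and variables do not carry over. Pictures are saved under pics/ and viewed, about 8 in all and at most 12, crops included, and the job is handed in when it is done.

```bash
mkdir -p pics; ls
python3 - <<'E'
from bench import r, viewer, nets
import cv2, numpy as np
o=r.get_obs(); print({k:np.round(v,4) for k,v in o.items()})
for c in ("top","side"):
    p,d=viewer.grab_frame(c); cv2.imwrite(f"pics/{c}1.png",p[:,:,::-1]); np.save(f"{c}_d.npy",d); np.save(f"{c}_p.npy",p)
    print(c,viewer.calibration(c))
for n in ["roller_grip","stand_seat","plate","open_plate","dish","strip_1","roller_wheel"]:
    try:
        print(n,[(np.round(x["location"],3).tolist(),round(x["score"],2)) for x in nets.look_for(n,"top")])
    except Exception as e: print(n,e)
E
```

```text
pics
{'clock': np.float64(0.0), 'joints': array([ 1.0519,  0.4778,  0.0224,  1.5565, -0.0115,  1.1093, -0.0831]), 'qvel': array([-0.0009, -0.001 , -0.002 ,  0.003 ,  0.0008,  0.0005,  0.0022]), 'tau': array([-1.10000e-03, -5.96448e+01,  1.60810e+00, -2.81202e+01,
        1.27000e-02,  9.30000e-03, -0.00000e+00]), 'tcp_pos': array([ 0.2693, -0.6183,  0.2303]), 'orientation': array([ 1.9954,  0.4177, -1.9964]), 'contact_force': array([ 0.2889, -0.3101,  0.4404]), 'moment': array([ 0.0249,  0.0209, -0.0006]), 'grip_width': np.float64(0.0853)}
top {'mtx': array([[392.58576178,   0.        , 322.72318422],
       [  0.        , 392.58576178, 197.58510705],
       [  0.        ,   0.        ,   1.        ]]), 'world_to_cam': array([[-0.00622602, -0.99993837, -0.00919158,  0.02607154],
       [ 0.98604639, -0.00766812,  0.16629404, -0.54690637],
       [-0.16635427, -0.00802797,  0.98603337, -0.89654029],
       [ 0.        ,  0.        ,  0.        ,  1.        ]])}
side {'mtx': array([[428.51037071,   0.        , 319.61279962],
       [  0.        , 428.51037071, 202.35364696],
       [  0.        ,   0.        ,   1.        ]]), 'world_to_cam': array([[-0.92476796, -0.3802463 ,  0.01472999,  0.52634327],
       [ 0.28208354, -0.6590249 ,  0.69721952, -0.23158853],
       [-0.25540771,  0.64892136,  0.71670633, -0.76835677],
       [ 0.        ,  0.        ,  0.        ,  1.        ]])}
roller_grip [([0.54, 0.024, 0.083], 0.93), ([0.39, 0.041, 0.07], 0.83), ([0.59, 0.228, 0.038], 0.49)]
stand_seat [([0.32, 0.218, 0.002], 0.9), ([0.522, 0.041, 0.005], 0.62)]
plate [([0.578, 0.216, 0.034], 0.95)]
open_plate [([0.482, -0.267, 0.031], 0.59), ([0.577, 0.218, 0.04], 0.2)]
dish [([0.752, -0.089, 0.014], 0.91)]
strip_1 [([0.572, 0.216, 0.037], 0.92), ([0.54, 0.207, 0.041], 0.7), ([0.594, 0.23, 0.039], 0.6)]
roller_wheel []
```

View pics/top1.png

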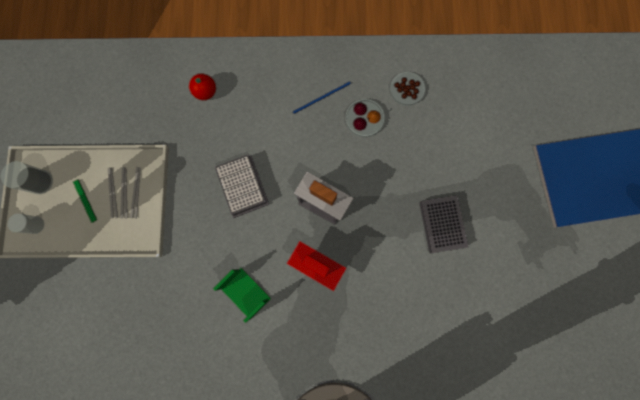

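View pics/side1.png

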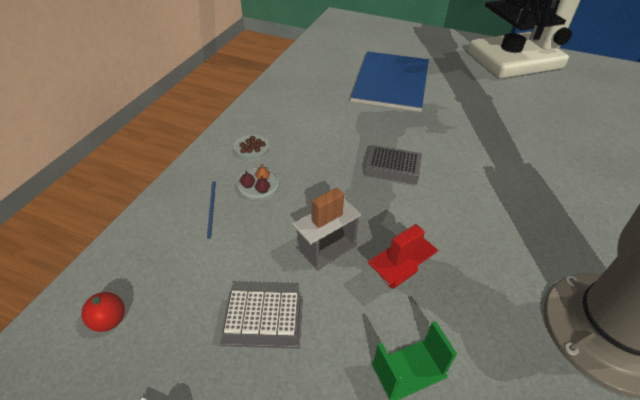

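The top view shows the wooden-gripped roller in the grey stand at about (323,192), with the red look-alike at (316,265) and the green stand at (243,293). The capped plate is at (241,185), the open plate at (443,222) and the onion dish at (365,117). I'll fit poses from depth.

```bash
cat > h.py <<'E'
import numpy as np, cv2
from bench import r, viewer, nets
def cloud(cam,d,M=None):
    c=viewer.calibration(cam); K=c["mtx"]; T=np.linalg.inv(c["world_to_cam"] if M is None else M)
    v,u=np.mgrid[:d.shape[0],:d.shape[1]]
    P=np.stack([(u-K[0,2])/K[0,0]*d,-(v-K[1,2])/K[1,1]*d,-d],-1)
    W=P@T[:3,:3].T+T[:3,3]; W[d<=0]=np.nan; return W
def rect(W,m):
    p=W[m][:,:2].astype(np.float32)*1000
    (c,s,a)=cv2.minAreaRect(p); return np.round(c,1),np.round(s,1),round(a,1),len(p),np.round(np.median(W[m][:,2])*1000,1)
def near(W,x,y,R,z0,z1): return (np.hypot(W[...,0]-x,W[...,1]-y)<R)&(W[...,2]>z0)&(W[...,2]<z1)
E
python3 - <<'E'
from h import *
for cam in("top","side"):
    W=cloud(cam,np.load(cam+"_d.npy")); 
    print(cam,"bench",np.nanmedian(W[near(W,.65,.1,.03,-.1,.1)][:,2]))
    print("fin",rect(W,near(W,.53,.03,.09,.136,.16)))
    print("flange",rect(W,near(W,.53,.03,.1,.078,.094)))
    print("plate",rect(W,near(W,.577,.217,.1,.028,.05)), rect(W,near(W,.577,.217,.1,.0345,.05)))
    print("red",rect(W,near(W,.39,.041,.1,.03,.2)))
    print("open",rect(W,near(W,.482,-.267,.09,.025,.04)))
    print("dish",rect(W,near(W,.752,-.089,.07,.01,.06)))
    p=np.load(cam+"_p.npy").astype(int); 
    w=(p.min(2)>120)&near(W,.577,.217,.1,.02,.05); print("white",rect(W,w))
    b=(p[...,0]>p[...,2]+40)&near(W,.53,.03,.1,.09,.16); print("wood",rect(W,b)); 
    f=(p.min(2)>100)&near(W,.53,.03,.1,.075,.1); print("flange c",rect(W,f))
p=np.load("side_p.npy"); cv2.imwrite("pics/crop.png",cv2.resize(p[170:360,210:450,::-1],None,fx=3,fy=3,interpolation=cv2.INTER_CUBIC))
E
```

```text
top bench 0.0012107575772131174
fin (array([545.9,  21.7]), array([60.1, 24.6]), 60.1, 319, np.float64(146.5))
flange (array([544.6,  22.5]), array([124.,  64.]), 59.7, 1006, np.float64(87.1))
plate (array([585.4, 226.7]), array([129.1,  88.4]), 20.8, 1851, np.float64(37.9)) (array([585.1, 226.4]), array([128.5,  87.8]), 20.7, 1621, np.float64(38.2))
red (array([387.1,  38.9]), array([124.,  60.]), 59.8, 1461, np.float64(72.3))
open (array([ 484.5, -269.5]), array([128.4,  88.7]), 8.2, 1959, np.float64(31.0))
dish (array([761.7, -86.1]), array([95.2, 99.7]), 89.4, 628, np.float64(24.7))
white (array([584. , 226.2]), array([113.8,  78.4]), 21.3, 611, np.float64(38.3))
wood (array([545.3,  21.4]), array([58.9, 23.8]), 59.1, 363, np.float64(146.3))
flange c (array([546.2,  22.1]), array([123.1,  59.8]), 59.2, 767, np.float64(87.1))
side bench 0.0012085205224545148
fin (array([546.5,  22.5]), array([60.8, 25.5]), 59.4, 403, np.float64(146.3))
flange (array([545.8,  22.4]), array([125.5,  65. ]), 60.2, 1081, np.float64(87.0))
plate (array([586. , 226.9]), array([128.3,  91.2]), 20.8, 3477, np.float64(38.2)) (array([585.9, 227. ]), array([128.2,  89.4]), 20.8, 3013, np.float64(38.5))
red (array([387.7,  39.6]), array([125.1,  61.1]), 59.3, 2090, np.float64(73.1))
open (array([ 485.2, -269.1]), array([127.7,  93.9]), 8.7, 1315, np.float64(31.1))
dish (array([762.5, -84.8]), array([ 98.1, 100.1]), 49.3, 699, np.float64(22.9))
white (array([586.1, 225.9]), array([117.6,  83.8]), 20.9, 2157, np.float64(38.5))
wood (array([545.9,  22.8]), array([61.1, 25.7]), 57.4, 887, np.float64(132.0))
flange c (array([546.4,  21.8]), array([125.2,  62.2]), 59.1, 999, np.float64(87.0))
```

```bash
cat >> h.py <<'E'
from scipy.spatial.transform import Rotation as Ro
def to(x,y,z,yaw):
    "shift (mm, tool axes) and turn to bring TCP to x,y,z (mm) and jaw axis to yaw (deg, mod 180)"
    o=r.get_obs(); R=Ro.from_rotvec(o["orientation"]).as_matrix(); p=o["tcp_pos"]*1000
    ty=np.degrees(np.arctan2(R[1,1],R[0,1])); d=(yaw-ty+90)%180-90
    print("t %.2f"%o["clock"],"tcp",np.round(p,1),"jaw yaw %.2f"%ty,"tilt",np.round(R[:,0],4),"F",np.round(o["contact_force"],1),"w %.1f"%(o["grip_width"]*1e3),"q",np.round(o["joints"],2))
    print("shift",np.round(R.T@(np.array([x,y,z])-p),1),"turn rad %.4f (world yaw change %.1f deg)"%(-np.radians(d),d))
    return R
E
python3 - <<'E'
from h import *
print(np.round(to(546,22.1,230,-30.4),3))
E
```

```text
t 0.45 tcp [ 269.5 -618.8  231.2] jaw yaw -66.47 tilt [-1.e-04  1.e-04 -1.e+00] F [-0.6  0.1 -0.4] w 85.5 q [ 1.05  0.48  0.02  1.56 -0.01  1.11 -0.08]
shift [   1.3 -477.2 -509.4] turn rad -0.6295 (world yaw change 36.1 deg)
[[-0.     0.399 -0.917]
 [ 0.    -0.917 -0.399]
 [-1.    -0.     0.   ]]
```

```bash
python3 -m pendant '[85,0,-39.8,-42.4,0, 85,0,-39.8,-42.4,0, 85,0,-39.8,-42.4,0, 85,0,-39.8,-42.4,0, 85,0,-39.8,-42.4,0, 85,0,-39.8,-42.4,0, 85,0,-39.8,-42.4,0, 85,0,-39.8,-42.4,0, 85,0,-39.8,-42.4,0, 85,0,-39.8,-42.4,0, 85,0,-39.8,-42.4,0, 85,0,-39.8,-42.4,0, 85,0,0,0,-0.157, 85,0,0,0,-0.157, 85,0,0,0,-0.157, 85,0,0,0,-0.157, 85,0,0,0,0]' 80
python3 - <<'E'
from h import *
to(546,22.1,101,-30.4)
p,d=viewer.grab_frame("wrist"); cv2.imwrite("pics/w1.png",p[:,:,::-1])
W=cloud("wrist",d)
print("fin",rect(W,near(W,.546,.022,.09,.136,.16)))
print("flange",rect(W,near(W,.546,.022,.1,.078,.094)))
E
```

```text
clock: 2.58
tcp_pos: [0.5453, 0.022, 0.2314]
orientation: [1.591, 0.908, -1.59]
contact_force: [-0.2, -0.7, -0.3]
grip_width: 0.0852
t 2.58 tcp [545.3  22.  231.4] jaw yaw -30.58 tilt [ 1.e-04  1.e-04 -1.e+00] F [-0.2 -0.7 -0.3] w 85.2 q [ 0.22  0.3  -0.45  1.84  0.15  1.03 -0.83]
shift [130.4   0.5  -0.4] turn rad -0.0031 (world yaw change 0.2 deg)
fin (array([545.1,  21.5]), array([59.8, 24.1]), 59.5, 2193, np.float64(146.0))
flange (array([543.,  22.]), array([124.1,  64. ]), 59.2, 5205, np.float64(86.2))
```

```bash
python3 -m pendant '[85,40,0.5,-0.4,0, 85,40,0,0,0, 85,40,0,0,0, 85,11,0,0,0, 85,0,0,0,0, 0,0,0,0,0, 0,0,0,0,0, 0,0,0,0,0, 0,0,0,0,0, 0,0,0,0,0, 0,0,0,0,0]' 80
python3 - <<'E'
from h import *
to(585.7,226.7,200,20.8)
E
```

```text
clock: 4.0
tcp_pos: [0.5462, 0.0223, 0.101]
orientation: [1.59, 0.908, -1.589]
contact_force: [-1.7, -0.5, 6.1]
grip_width: 0.0232
t 4.00 tcp [546.2  22.3 101. ] jaw yaw -30.49 tilt [ 8.e-04 -1.e-04 -1.e+00] F [-1.7 -0.5  6.1] w 23.2 q [ 0.17  0.46 -0.41  1.95  0.26  0.77 -0.92]
shift [ -99.   -69.6 -196.2] turn rad -0.8952 (world yaw change 51.3 deg)
```

```bash
python3 -m pendant '[0,-10,0,0,0, 0,-15,0,0,0, 0,-25,0,0,0, 0,-25,0,0,0, 0,-25,0,0,0, 0,0,0,0,0, 0,0,0,0,0]' 100
python3 - <<'E'
from h import *
to(537.1,208.2,200,20.8)
p,d=viewer.grab_frame("side"); cv2.imwrite("pics/lift.png",p[100:350,150:500,::-1])
W=cloud("side",d); print("fl",rect(W,near(W,.546,.022,.1,.175,.195)))
E
```

```text
clock: 4.88
tcp_pos: [0.5453, 0.0221, 0.1996]
orientation: [1.588, 0.909, -1.59]
contact_force: [0.3, -0.0, -4.6]
grip_width: 0.0232
t 4.88 tcp [545.3  22.1 199.6] jaw yaw -30.48 tilt [-1.1e-03 -3.0e-04 -1.0e+00] F [ 0.3 -0.  -4.6] w 23.2 q [ 0.21  0.34 -0.45  1.87  0.17  0.97 -0.85]
shift [  -0.4 -101.5 -156.2] turn rad -0.8951 (world yaw change 51.3 deg)
fl (array([545. ,  22.3]), array([125.2,  60.7]), 58.1, 1218, np.float64(185.6))
```

View pics/lift.png

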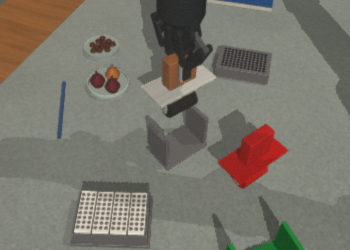

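The crop shows the roller held level above its empty grey stand. The flange rose 98.6 mm, the same as the TCP, so there was no slip. Next I carry it over the plate.

```bash
python3 -m pendant '[0,0,-25.4,-39,0, 0,0,-25.4,-39,0, 0,0,-25.4,-39,0, 0,0,-25.4,-39,0, 0,0,0,0,-0.149, 0,0,0,0,-0.149, 0,0,0,0,-0.149, 0,0,0,0,-0.149, 0,0,0,0,-0.149, 0,0,0,0,-0.149, 0,0,0,0,0]'
python3 - <<'E'
from h import *
to(537.1,208.2,125,20.8)
p,d=viewer.grab_frame("top"); W=cloud("top",d); c=r.get_obs()["tcp_pos"]
print("fl",rect(W,near(W,c[0],c[1],.1,.176,.195)))
E
```

```text
clock: 6.3
tcp_pos: [0.5369, 0.2078, 0.199]
orientation: [0.938, 1.36, -0.941]
contact_force: [-0.3, -0.1, -3.5]
grip_width: 0.0225
t 6.30 tcp [536.9 207.8 199. ] jaw yaw 20.66 tilt [-2.4e-03 -4.0e-04 -1.0e+00] F [-0.3 -0.1 -3.5] w 22.5 q [ 0.06  0.43 -0.69  1.79  0.32  1.03 -0.39]
shift [74.   0.5 -0.3] turn rad -0.0024 (world yaw change 0.1 deg)
fl (array([563.9, 152.5]), array([61.9, 22.2]), 43.3, 174, np.float64(184.8))
```

```bash
python3 -m pendant '[0,20,0.5,-0.3,0, 0,25,0,0,0, 0,20,0,0,0, 0,5,0,0,0, 0,4,0,0,0, 0,4,0,0,0, 0,4,0,0,0, 0,4,0,0,0, 0,0,0,0,0, 0,0,0,0,0]' 110
python3 - <<'E'
from h import *
R=to(585.7+54*np.cos(np.radians(20.8)),226.7+54*np.sin(np.radians(20.8)),111,20.8)
E
```

```text
clock: 7.6
tcp_pos: [0.5386, 0.2091, 0.115]
orientation: [0.94, 1.358, -0.937]
contact_force: [-0.1, -0.7, 5.0]
grip_width: 0.0227
t 7.60 tcp [538.6 209.1 115. ] jaw yaw 20.74 tilt [ 1.6e-03  7.0e-04 -1.0e+00] F [-0.1 -0.7  5. ] w 22.7 q [ 0.01  0.53 -0.64  1.86  0.41  0.88 -0.47]
shift [  4.2 104.3   0.2] turn rad -0.0010 (world yaw change 0.1 deg)
```

```bash
python3 -m pendant '[0,2,0,0,0, 0,2,0,0,0, 0,0,0,0,0, 0,0,0,0,0]'; python3 -m pendant '[0,0,8,0,0, 0,0,8,0,0, 0,0,8,0,0, 0,0,8,0,0, 0,0,8,0,0, 0,0,8,0,0]';  python3 - <<'E'
from h import *
R=to(585.7+54*np.cos(np.radians(20.8)),226.7+54*np.sin(np.radians(20.8)),111,20.8)
E
```

```text
clock: 8.1
tcp_pos: [0.5385, 0.2091, 0.1111]
orientation: [0.94, 1.358, -0.937]
contact_force: [-0.4, -0.5, 7.3]
grip_width: 0.023
clock: 8.85
tcp_pos: [0.5826, 0.2257, 0.1107]
orientation: [0.938, 1.359, -0.939]
contact_force: [-1.5, -0.9, 6.8]
grip_width: 0.0229
t 8.85 tcp [582.6 225.7 110.7] jaw yaw 20.74 tilt [-7.e-04 -6.e-04 -1.e+00] F [-1.5 -0.9  6.8] w 22.9 q [-0.02  0.61 -0.62  1.75  0.43  0.93 -0.46]
shift [-0.3 57.3  0.1] turn rad -0.0010 (world yaw change 0.1 deg)
```

```bash
python3 -m pendant '[0,0,8,0,0, 0,0,8,0,0, 0,0,8,0,0, 0,0,8,0,0, 0,0,8,0,0, 0,0,8,0,0, 0,0,8,0,0, 0,0,0,0,0, 0,0,0,0,0]';  python3 - <<'E'
from h import *
R=to(585.7-54*np.cos(np.radians(20.8)),226.7-54*np.sin(np.radians(20.8)),111,20.8)
E
```

```text
clock: 9.98
tcp_pos: [0.6362, 0.2458, 0.1114]
orientation: [0.94, 1.357, -0.937]
contact_force: [0.9, -0.5, 6.6]
grip_width: 0.0228
t 9.97 tcp [636.2 245.8 111.4] jaw yaw 20.73 tilt [ 2.2e-03  7.0e-04 -1.0e+00] F [ 0.9 -0.5  6.6] w 22.8 q [-0.06  0.68 -0.6   1.6   0.44  0.99 -0.43]
shift [ 1.00e-01 -1.08e+02  1.00e-01] turn rad -0.0013 (world yaw change 0.1 deg)
```

```bash
python3 -m pendant '[0,0,-8,0,0, 0,0,-8,0,0, 0,0,-8,0,0, 0,0,-8,0,0, 0,0,-8,0,0, 0,0,-8,0,0, 0,0,-8,0,0, 0,0,-8,0,0, 0,0,-8,0,0, 0,0,-8,0,0, 0,0,-8,0,0, 0,0,-8,0,0, 0,0,-8,0,0, 0,0,0,0,0]'
python3 -m pendant '[0,-5,0,0,0, 0,-15,0,0,0, 0,-25,0,0,0, 0,-25,0,0,0, 0,-20,0,0,0, 0,0,0,0,0]';  python3 - <<'E'
from h import *
R=to(546.2,22.3,200,-30.49)
for c in ("side","top"):
    p,d=viewer.grab_frame(c); W=cloud(c,d)
    if c=="side": cv2.imwrite("pics/rolled.png",cv2.resize(p[200:370,200:420,::-1],None,fx=3,fy=3))
    a=np.radians(20.8); q=W[...,:2]*1000-[585.7,226.7]; px=q@[np.cos(a),np.sin(a)]; py=q@[-np.sin(a),np.cos(a)]
    for k,x in enumerate((-45,-15,15,45)):
        for w in ("in",):
            m=(abs(px-x)<10)&(abs(py)<34)&(W[...,2]<.06); print(c,k+1,m.sum(),np.round(np.percentile(W[m][:,2]*1000,[10,50,90]),2))
    m=(abs(py)>41.5)&(abs(py)<43.5)&(abs(px)<60)&(W[...,2]<.06); print("rim",m.sum(),np.round(np.percentile(W[m][:,2]*1000,[10,50,90]),2))
    print("flange",rect(W,near(W,.538,.208,.11,.176,.195)))
E
```

```text
clock: 11.72
tcp_pos: [0.5379, 0.2089, 0.1111]
orientation: [0.939, 1.358, -0.938]
contact_force: [-1.0, 0.6, 6.4]
grip_width: 0.0228
clock: 12.48
tcp_pos: [0.5385, 0.209, 0.2016]
orientation: [0.94, 1.357, -0.937]
contact_force: [0.2, -0.6, -2.5]
grip_width: 0.0225
t 12.47 tcp [538.5 209.  201.6] jaw yaw 20.73 tilt [ 2.2e-03  7.0e-04 -1.0e+00] F [ 0.2 -0.6 -2.5] w 22.5 q [ 0.06  0.43 -0.69  1.79  0.32  1.03 -0.39]
shift [  1.5 -58.9 177.3] turn rad 0.8939 (world yaw change -51.2 deg)
side 1 331 [33.77 35.22 36.72]
side 2 372 [33.85 35.38 36.7 ]
side 3 406 [33.64 35.43 36.93]
side 4 406 [33.99 35.33 36.88]
rim 352 [11.66 27.42 35.7 ]
flange (array([540.1, 208.4]), array([ 60.2, 124.1]), 20.3, 1502, np.float64(187.5))Traceback (most recent call last):
  File "<stdin>", line 9, in <module>
    return _quantile_unchecked(
        a, q, axis, out, overwrite_input, method, keepdims, weights)
    return _ureduce(a,
                    func=_quantile_ureduce_func,
    ...<5 lines>...
                    overwrite_input=overwrite_input,
                    method=method)
    r = func(a, **kwargs)
    result = _quantile(arr,
                       quantiles=q,
    ...<2 lines>...
                       out=out,
                       weights=wgt)
    slices_having_nans = np.isnan(arr[-1, ...])
                                  ~~~^^^^^^^^^
IndexError: index -1 is out of bounds for axis 0 with size 0
```

View pics/rolled.png

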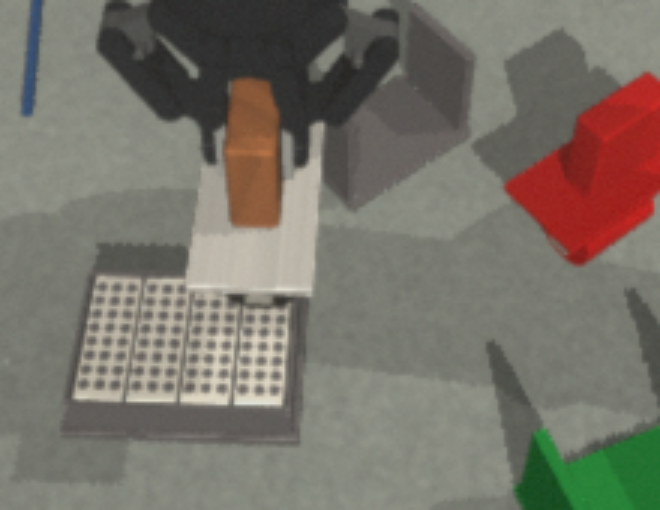

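The strips all read 35.3 mm with a depth bias of about +1.2 mm, so roughly 34 mm and flush. In the crop they also sit level in the rim. The roller has not slipped in the grip, so I return it to the stand.

```bash
python3 -m pendant '[0,0,-14.7,44.3,0, 0,0,-14.7,44.3,0, 0,0,-14.7,44.3,0, 0,0,-14.7,44.3,0, 0,0,0,0,0.149, 0,0,0,0,0.149, 0,0,0,0,0.149, 0,0,0,0,0.149, 0,0,0,0,0.149, 0,0,0,0,0.149, 0,0,0,0,0, 0,0,0,0,0]'
python3 - <<'E'
from h import *
to(546.2,22.3,101,-30.49)
for c in ("side","top"):
    p,d=viewer.grab_frame(c); W=cloud(c,d); o=r.get_obs(); x,y,z=o["tcp_pos"]
    print(c,"flange",rect(W,near(W,x,y,.11,z-.022,z-.006)))
    a=np.radians(20.8); q=W[...,:2]*1000-[585.7,226.7]; px=q@[np.cos(a),np.sin(a)]; py=q@[-np.sin(a),np.cos(a)]
    for k,X in enumerate((-45,-15,15,45)):
        m=(abs(px-X)<10)&(abs(py)<34)&(W[...,2]<.06)
        if m.sum(): print(k+1,m.sum(),np.round(np.median(W[m][:,2]*1000),2))
    cv2.imwrite(f"pics/back_{c}.png",p[100:350,150:500,::-1])
E
```

```text
clock: 14.08
tcp_pos: [0.5452, 0.0222, 0.1996]
orientation: [1.586, 0.911, -1.588]
contact_force: [0.5, -0.5, -3.8]
grip_width: 0.0229
t 14.07 tcp [545.2  22.2 199.6] jaw yaw -30.31 tilt [-1.3e-03 -1.0e-04 -1.0e+00] F [ 0.5 -0.5 -3.8] w 22.9 q [ 0.24  0.34 -0.48  1.87  0.19  0.97 -0.86]
shift [98.6  0.9 -0.7] turn rad 0.0032 (world yaw change -0.2 deg)
side flange (array([545.6,  21.9]), array([124.9,  62.6]), 59.8, 1206, np.float64(185.5))
1 400 35.26
2 400 35.35
3 409 35.33
4 405 35.38
top flange (array([551.2,  80.2]), array([32. , 15.6]), 18.3, 72, np.float64(185.6))
1 224 35.07
2 223 35.04
3 218 35.36
4 216 35.08
```

```bash
python3 -m pendant '[0,25,0.4,-0.3,0.003, 0,30,0,0,0, 0,20,0,0,0, 0,12,0,0,0, 0,6,0,0,0, 0,0,0,0,0, 0,0,0,0,0]'
python3 - <<'E'
from h import *
to(546.2,22.3,101,-30.49)
E
```

```text
clock: 15.05
tcp_pos: [0.5468, 0.0224, 0.1081]
orientation: [1.592, 0.906, -1.59]
contact_force: [1.1, 0.3, -2.3]
grip_width: 0.0228
t 15.05 tcp [546.8  22.4 108.1] jaw yaw -30.65 tilt [ 1.4e-03  1.0e-04 -1.0e+00] F [ 1.1  0.3 -2.3] w 22.8 q [ 0.2   0.46 -0.44  1.95  0.27  0.79 -0.93]
shift [ 7.1 -0.5  0.3] turn rad -0.0028 (world yaw change 0.2 deg)
```

```bash
python3 -m pendant '[0,3,-0.5,0.3,-0.002, 0,2,0,0,0, 0,1.5,0,0,0, 0,0.5,0,0,0, 0,0,0,0,0, 0,0,0,0,0]'
python3 - <<'E'
from h import *
to(546.2,22.3,101,-30.49)
E
```

```text
clock: 15.8
tcp_pos: [0.5455, 0.0222, 0.1012]
orientation: [1.59, 0.907, -1.59]
contact_force: [-3.6, -0.6, 6.2]
grip_width: 0.0226
t 15.80 tcp [545.5  22.2 101.2] jaw yaw -30.55 tilt [ 0.e+00 -5.e-04 -1.e+00] F [-3.6 -0.6  6.2] w 22.6 q [ 0.2   0.47 -0.44  1.95  0.28  0.78 -0.94]
shift [ 0.2  0.5 -0.5] turn rad -0.0010 (world yaw change 0.1 deg)
```

```bash
python3 -m pendant '[50,0,0,0,0, 85,0,0,0,0, 85,0,0,0,0, 85,0,0,0,0, 85,0,0,0,0, 85,0,0,0,0]'; python3 -m pendant '[85,-15,0,0,0, 85,-30,0,0,0, 85,-40,0,0,0, 85,-45,0,0,0, 85,0,0,0,0, 85,0,-40,0,0, 85,0,-50,0,0, 85,0,-50,0,0, 85,0,0,0,0]'
python3 - <<'E'
from h import *
to(546.2,22.3,101,-30.49)
for c in ("side","top"):
    p,d=viewer.grab_frame(c); W=cloud(c,d)
    cv2.imwrite(f"pics/end_{c}.png",p[:,:,::-1])
    for n,m in dict(fin=near(W,.546,.022,.06,.136,.16),flange=near(W,.546,.022,.1,.078,.094),open=near(W,.4845,-.2695,.09,.025,.04),dish=near(W,.762,-.086,.07,.01,.06),red=near(W,.387,.039,.1,.03,.2)).items():
        if m.sum()>5: print(c,n,rect(W,m))
E
```

```text
clock: 16.55
tcp_pos: [0.5456, 0.0222, 0.1003]
orientation: [1.59, 0.908, -1.59]
contact_force: [-0.7, -0.9, 0.8]
grip_width: 0.0853
clock: 17.68
tcp_pos: [0.422, 0.0949, 0.2303]
orientation: [1.585, 0.91, -1.588]
contact_force: [0.5, -0.6, 0.2]
grip_width: 0.0851
t 17.68 tcp [422.   94.9 230.3] jaw yaw -30.27 tilt [-8.0e-04 -1.4e-03 -1.0e+00] F [ 0.5 -0.6  0.2] w 85.1 q [ 0.18  0.12 -0.58  2.07  0.08  0.97 -0.97]
shift [ 1.293e+02  1.439e+02 -1.000e-01] turn rad 0.0038 (world yaw change -0.2 deg)
side fin (array([546.3,  22. ]), array([60.1, 25.7]), 58.4, 405, np.float64(146.4))
side flange (array([545.7,  22. ]), array([125.7,  64. ]), 60.5, 1071, np.float64(87.0))
side open (array([ 532.1, -253.1]), array([13.4, 79.9]), 31.7, 52, np.float64(31.3))
side dish (array([762.3, -85.6]), array([ 96.3, 100.5]), 28.1, 701, np.float64(22.8))
side red (array([387.5,  39.1]), array([125.3,  60.7]), 59.6, 2086, np.float64(73.1))
top fin (array([545.4,  21. ]), array([59.5, 24.2]), 59.3, 321, np.float64(146.4))
top flange (array([544.3,  22.2]), array([124. ,  64.1]), 59.4, 1014, np.float64(87.0))
top open (array([ 484.6, -270.2]), array([128. ,  90.3]), 8.7, 1956, np.float64(30.9))
top dish (array([761.5, -86.2]), array([95.4, 99.7]), 89.1, 625, np.float64(25.0))
top red (array([382.3,  30.3]), array([104.4,  59.8]), 59.6, 871, np.float64(72.4))
```

View pics/end_side.png

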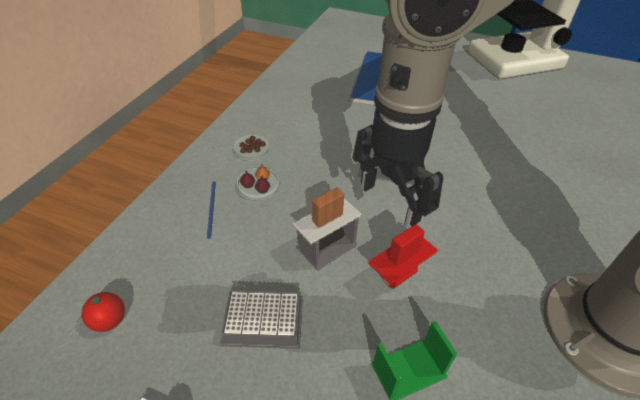

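The roller stands upright in its grey stand at about (327,215), the strips are flush, the bystanders are in place and the gripper is clear.

```bash
python3 -c "
from bench import r
print(r.hand_in(), r.get_obs()['clock'])"
```

```text
the job is handed in; nothing more can be done
the job is handed in; nothing more can be done
```

The job is done and handed in at about 18 s on the robot's clock, out of the 48 s allowed. I took the roller by its wooden grip and rolled the capped plate along its length, from -52 mm to +54 mm about its centre, then back. I put the roller back in its grey stand and moved the gripper clear.

**Pressure:** the grip was held about 10 mm above its seated height, which works out at roughly 9 mm of spring compression. The wrist read about 10–11 N of contact while rolling, slightly above the 9.4 N the spring should give, but within the sensor's noise.

**Strips:** all four read 35.0–35.4 mm in both cameras, against about 38 mm before. The depth readings run about 1.2 mm high, so that is flush with the 34 mm rim. My separate depth check of the rim itself gave nothing usable: the side view was too scattered, and the top view was hidden by the arm and stopped that script. Flushness therefore rests on the strip heights and the picture.

**Roller and bystanders:** the grip and flange are back within about 1 mm of where they started, upright, with the same top heights. The dish and open plate are unmoved within measurement (under 1 mm). The side camera's last view of the open plate was mostly blocked by the arm, so that check comes from the top camera. The red roller read unmoved in the side camera; the arm half-hid it from the top. The green stand was checked only by eye in the final picture, where it looks unmoved.

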